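# Level the sample platform and take a reading

## Robot

A 6-joint arm with a two-finger parallel gripper is mounted at the origin on the work surface. World frame = base frame: x ahead of the robot, y to its left, z up, the work surface at z = 0. Lengths are in m, angles in rad, forces in N, time in s.
With the tool pointing down it reaches from about 0.35 to 0.875 m from the base axis. Payload 4.2 kg.
Tool frame: the origin (TCP) lies midway between the tips of the shut fingers; the grasp point (between the pads) lies 19 mm behind it; z points along the fingers, y is the line along which they close (so a half turn about z gives the same grasp; the last joint's range is limited). The gripper opens to 85 mm and grips with 20 to 120 N. Pads are 22 mm wide; open, the fingers measure 114 mm over their backs; the gripper's body (76 mm by 85 mm) begins 54 mm behind the grasp point. The pads swing forward as they close: fully open they stand 13 mm farther back than shut.
Start: joints at [1.488, 0.385, 0.008, 0, -1.194, -0.259], TCP at [0.209, 0.589, 0.231] pointing down, gripper open.
Joint ranges: [-3.14, 3.14], [-1.21, 2.06], [-1.07, 1.41], [-3.16, 2.05], [-2.99, -0.16], [-3.1, 3.1]. Speed limits (rad/s): [2.79, 2.79, 3.14, 3.14, 3.14, 3.14].

## Interface

Orientations are given as a rotation vector (axis times angle).
In Python, from plant import manip, imaging, order, nets gives the robot as it stands.
- The arm moves only by the shell command python3 -m pendant 'ROWS'. ROWS is JSON, a list of rows, each a list of 7 numbers: the shift along the tool's x, y, z scaled (see below), then the turn, a rotation vector about the tool's x, y, z scaled (see below), then the opening, from 0 (shut) to 1 (fully open). A call has 1 to 8 rows; each row shifts and turns the commanded pose from where the row before left it, along the tool's axes as they then stand; what a row does not reach is not made up. The controller multiplies each number of a shift by 0.04 m and each number of a turn by 0.08 rad. A row lasts 1/8 s, in which the tool goes at most 62.5 mm and 10.7 degrees, less where a joint would pass 70% of its speed; a pose out of reach is approached as far as the arm can. A call with a number of a shift or a turn outside -1 to 1 is refused whole. A call with a gripper value outside its range is refused whole. The fingers move at their own pace and stop on an object; the grip force is fixed at half the most. Time passes only in rows, so rows that do not move let the fingers close. It gives the time, the measured TCP pose, the force, the opening and the grip force at its end, in the units of the state.
- manip.get_obs(): the state, without advancing time (a new reading comes with each control period).
- imaging.camera(name): name is "scene" or "top" or "wrist"; returns a dict with "img" (400x640x3 uint8, red, green, blue), "K" (3x3 intrinsics, pixels), "k1" (the pictures are not rectified: a ray, as slopes to the right and down, at radius r is drawn at 1 + k1 r^2 times it, then the intrinsics apply), "view" (4x4, takes a point from world to camera coordinates); the wrist camera has in their place "hand_eye" (4x4, takes a point from camera to tool coordinates, whose origin is the TCP and whose axes are the flange's). Camera axes: x right, y up, looking along -z (the intrinsics and any distortion apply to the point x, -y, -z); pixel columns grow to the right and rows downward; lengths in m; the calibration is good to about 2 mm. A picture is of the moment at which its call begins: read the wrist's pose just before it. There is no depth.
- order.sign_off(): hands the job in; it is judged then, once.
Trained networks look in the newest picture that a camera, given by its name, has taken for a name from the list of things; names that differ only in an ending like _2 or _b are one class to them, and where a whole thing is asked for, a point or a joint stands for the part that bears it (a point fixed in the world has none). Each returns a list of dicts, best first, with "confidence" (0 to 1); they miss things now and then, are a little off and sometimes report something else, mostly with a low value. They report only what shows in the picture. A call takes as long as a camera call.
- nets.spot_in(camera, thing): "xyz" ([x, y, z] in m, in world coordinates, good to about 4 mm: the middle of the surface that is visible of it).
- nets.outline_of(camera, thing): "region" (400x640 bool, what is visible of it).
- nets.tip_of(camera, thing): "xyz" ([x, y, z] in m, in world coordinates, good to about 4 mm: a listed point, or the origin of a listed thing).
The state is a dict: "t": time; "joint_positions": joint angles; "dq": joint speeds; "effort": joint torques, N m; "position": TCP position; "eef_rot": TCP orientation; "force": force on the tool from outside, world axes, zero at the start; "moment": the same for the moment, N m; "gripper_width": opening from 0.0 (shut) to 1.0 (fully open); "grasp_force": force on a finger pad.
Only numpy, scipy, OpenCV 4.12 (cv2) and the standard library are available. Lean on these libraries where they do the work, as an engineer would, in place of code of your own. Each camera call takes 0.05 s, during which the arm holds its last target. There are 200 camera calls.

## Task

Level the small tilting platform with the dish on it by pushing the cranks of its two foot screws round until both ball levels read centre. Then squeeze the trigger of the clamped pistol-grip thermometer fully home to take the reading of the dish, and let it spring back. Do not touch the dish, and leave the other things on the bench where they are.

Things in the scene. Friction and masses are not known exactly. Their poses are not given: they have to be found in the camera images.
- platform: aluminium platform, 180 x 180 x 10 mm, top face about 78 mm above the bench. Level when its z axis (normal to the top face) is vertical. Origin: the pivot at its back left corner (+x, +y), 12 mm under the top face; in its own axes crank_a's axis lies 175 mm towards -x, crank_b's 185 mm towards -y, its centre at (-60, -70) mm. Crank_a tilts it about its y axis, crank_b about its x axis.
- level_x (a point): centre of the ball level along the platform's x axis, near its -y edge: white channel 96 mm long, 18 mm tall, with a 14 mm black ball that rolls to the low end, 5 mm per degree, and rests midway between two black marks when level. The base stands on a slightly sloping spot, so level is at no fixed crank angle
- level_y (a point): centre of the same kind of ball level along the platform's y axis, near its -x edge
- crank_a (a joint): turn (rad, -3.5 to 3.5) of the foot screw in the front left ear, on the -x side of the platform. Grows clockwise seen from above; 1 rad more raises this corner, tilting the platform 0.030 rad about its own +y axis. Stiff (about 3.5 N at the peg), stays where it is left. At 0 its arm points along the platform's -x
- crank_b (a joint): turn (rad, -3.5 to 3.5) of the foot screw in the back right ear, on the -y side of the platform. Grows clockwise seen from above; 1 rad more raises this corner, tilting the platform 0.030 rad about its own -x axis. Stiff as crank_a. At 0 its arm points along the platform's -y
- thermometer: fixed pistol-grip thermometer lying on its side on a post. Origin on the bench. In its axes: grey barrel (46 mm wide, 34 mm thick) along y, aimed to +y, y = -65 to 91 mm; black grip (30 mm wide in y, 28 mm thick) points to -x, x = -20 to -132 mm, mid-line at y = -45 mm; both centred 105 mm above the bench, free space below the grip
- crank_a_axis (a point): point on the turning axis of crank_a, at the top face of its flat arm, 28 mm above the platform's top face
- crank_b_axis (a point): point on the turning axis of crank_b, at the top face of its flat arm, 28 mm above the platform's top face
- crank_a_peg (a point): top of the upright steel peg of crank_a: 12 mm thick, standing 31 mm above the arm, 45 mm from the turning axis. Push it sideways round the axis
- crank_b_peg (a point): top of the upright steel peg of crank_b, same sizes
- dish: glass dish fixed on the platform, 84 mm wide, 18 mm tall, origin at the centre of its underside. Not to be touched
- trigger (a joint): swing of the trigger, rad: 0 released, 0.32 fully squeezed (against the stop). Sprung: about 2 N to start and 6 N to finish at the press point. Its hinge is upright, at the barrel, and the trigger swings towards the grip (-y of the thermometer)
- trigger_press (a point): point to press on the trigger's outer face, 42 mm from its hinge, 105 mm above the bench. The trigger is a grey bar 62 mm long, 9 mm thick, 20 mm tall, pointing to -x of the thermometer, with 21 mm of air between it and the grip
- grip_back (a point): point on the back face of the grip, across from the trigger's press point: 60 mm from the trigger's outer face when released, about 47 mm when squeezed
- flask: loose glass conical flask, 76 mm wide, 102 mm tall, origin under its centre; bystander
- wash_bottle: loose white plastic bottle, 52 mm wide, 130 mm tall, origin under its centre; bystander
- beaker: loose glass beaker, 64 mm wide, 75 mm tall, origin under its centre; bystander
- stopper: loose black rubber stopper, 32 mm wide, 28 mm tall, origin under its centre; bystander
- boss_head: loose metal clamp boss, 50 x 55 x 22 mm, origin under its metal block; bystander
- screwdriver: loose screwdriver, 170 mm long; bystander
- petri: loose open glass dish on the bench, 90 mm wide, 15 mm tall, origin under its centre; bystander

How it is judged:
By the outcome, as a careful person would: the job done as asked, in the order asked, and still so for the second after the job is handed in, with the robot touching nothing.
It also fails if it takes over 59 s, if anything falls off the work surface, if the arm or the gripper's body presses on something with over 40 N, if the wrist force passes 120 N, or if a joint passes its speed limit or range.

## Working session

There is one attempt and no reset: what is moved stays moved. The work goes in short steps, Python scripts to look and compute and a shell command to move; the robot and the scene stay as the last step left them, time stands still between calls to the robot, and variables do not carry over. Pictures are saved under pics/ and viewed, at most 10 in all, crops included, and the job is handed in when it is done.

```bash
ls; mkdir -p pics
cat > h.py <<'E'
import numpy as np,cv2
from plant import manip,imaging,order,nets
from scipy.spatial.transform import Rotation as R
def save(cam,name,crop=None,scale=1):
    im=imaging.camera(cam)['img'][:,:,::-1]
    if crop: im=im[crop[1]:crop[3],crop[0]:crop[2]]
    cv2.imwrite('pics/'+name,cv2.resize(im,None,fx=scale,fy=scale,interpolation=cv2.INTER_CUBIC))
def tip(cam,names,f=nets.tip_of):
    for n in names:
        print(cam,n,[(np.round(d['xyz'],4).tolist(),round(d['confidence'],2)) for d in f(cam,n)[:3]])
E
python3 - <<'E'
from h import *
o=manip.get_obs(); print(o['t'],o['position'],o['eef_rot'],o['force'])
for c in ('scene','top'):
    save(c,c+'1.png')
    tip(c,['platform','level_x','level_y','crank_a_axis','crank_a_peg','thermometer','trigger_press','grip_back','dish','flask','wash_bottle','beaker','stopper','boss_head','screwdriver','petri'])
print(manip.get_obs()['t'])
E
```

```text
pics
0.0 [0.20926476 0.58831546 0.23022207] [ 3.09367063e+00 -5.34250668e-01 -4.91180199e-04] [0.03698981 0.24947999 0.26169032]
scene platform [([0.6407, 0.1363, 0.0674], 0.66)]
scene level_x [([0.5038, 0.0727, 0.0865], 0.84), ([0.5666, 0.003, 0.0865], 0.7)]
scene level_y [([0.5038, 0.0727, 0.0865], 0.84), ([0.5666, 0.003, 0.0865], 0.7)]
scene crank_a_axis [([0.4646, 0.1533, 0.0982], 0.56), ([0.373, -0.128, 0.0024], 0.48)]
scene crank_a_peg [([0.4757, 0.1064, 0.1317], 0.52)]
scene thermometer [([0.5243, -0.2891, 0.0006], 0.61), ([0.5901, -0.078, 0.1371], 0.29), ([0.7637, -0.206, -0.0025], 0.16)]
scene trigger_press [([0.5247, -0.286, -0.0023], 0.54), ([0.7225, -0.3406, -0.0011], 0.51), ([0.4627, -0.2796, 0.1077], 0.5)]
scene grip_back [([0.4576, -0.3385, 0.1067], 0.58)]
scene dish [([0.5967, 0.0849, 0.0777], 0.72)]
scene flask [([0.7647, -0.2059, 0.0001], 0.8), ([0.5006, 0.068, 0.0842], 0.65)]
scene wash_bottle [([0.4605, 0.1518, 0.0975], 0.53), ([0.4992, 0.0722, 0.0835], 0.49)]
scene beaker [([0.8015, 0.0184, -0.0002], 0.78), ([0.3726, -0.1255, 0.0031], 0.16)]
scene stopper [([0.37
[... 538 characters left out ...]
1024, 0.1291], 0.44)]
top thermometer [([0.5246, -0.2858, -0.0028], 0.9)]
top trigger_press [([0.4636, -0.2826, 0.1083], 0.38)]
top grip_back [([0.4587, -0.3393, 0.103], 0.71)]
top dish [([0.5948, 0.0862, 0.0778], 0.87)]
top flask [([0.7686, -0.2069, -0.0008], 0.8)]
top wash_bottle [([0.3428, 0.3615, -0.0018], 0.59)]
top beaker [([0.639, 0.1324, 0.0663], 0.69), ([0.7669, -0.2074, -0.0014], 0.6), ([0.8044, 0.0199, -0.0], 0.55)]
top stopper [([0.3769, -0.1273, -0.0014], 0.49)]
top boss_head [([0.7148, -0.3384, -0.003], 0.7)]
top screwdriver [([0.3618, -0.0017, -0.0013], 0.63)]
top petri [([0.6187, 0.3851, 0.0009], 0.76), ([0.4743, 0.1056, 0.1295], 0.61), ([0.5221, -0.2829, -0.0015], 0.21)]
1.7
```

View pics/scene1.png

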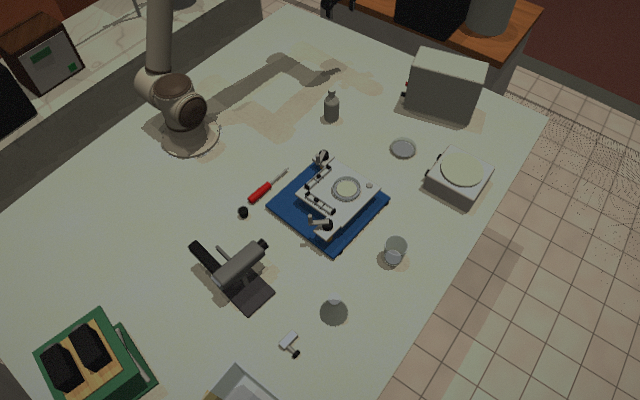

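View pics/top1.png

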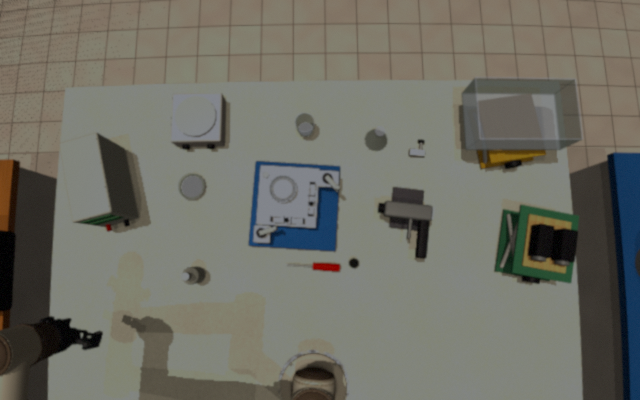

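```bash
cat >> h.py <<'E'
def go(target,yaw=None,pos=None,rot=None):
    """show shift to target in tool units (total rows) and turn about tool z so tool y has heading yaw (rad, mod pi)"""
    o=manip.get_obs(); M=R.from_rotvec(o['eef_rot'] if rot is None else rot).as_matrix(); p=np.array(o['position'] if pos is None else pos)
    print('tool at',np.round(p,4),'x dir',M[:,0].round(3),'y dir',M[:,1].round(3),'z',M[:,2].round(3))
    print('shift units',(M.T@(np.array(target)-p)/0.04).round(2))
    if yaw is not None:
        h=np.arctan2(M[1,1],M[0,1]); d=(yaw-h+np.pi/2)%np.pi-np.pi/2
        print('turn z units',round(-d/0.08,2),'j6',o['joint_positions'][5])
E
python3 - <<'E'
from h import *
c=imaging.camera('wrist'); print(np.round(c['hand_eye'],3),np.round(c['K'],1),c['k1'])
tip('scene',['crank_b_axis','crank_b_peg'])
tip('top',['crank_b_axis','crank_b_peg'])
c=imaging.camera('top');print(np.round(c['K'],1),np.round(c['view'],2))
go([.52,.06,.35],yaw=np.pi)
save('scene','sc2.png',(250,140,400,260),5)
E
```

```text
[[-0.002  0.959  0.283  0.073]
 [ 1.     0.001  0.001 -0.001]
 [ 0.001  0.283 -0.959 -0.143]
 [ 0.     0.     0.     1.   ]] [[334.7   0.  323.4]
 [  0.  334.7 197.2]
 [  0.    0.    1. ]] -0.0184697713631063
scene crank_b_axis [([0.626, -0.05, 0.1086], 0.67)]
scene crank_b_peg [([0.6255, -0.0496, 0.1055], 0.63), ([0.5871, -0.0762, 0.1356], 0.48)]
top crank_b_axis [([0.622, -0.0481, 0.1075], 0.71)]
top crank_b_peg [([0.5894, -0.0757, 0.1336], 0.63), ([0.5223, -0.2858, -0.0003], 0.27)]
[[427.6   0.  317.1]
 [  0.  427.6 201.2]
 [  0.    0.    1. ]] [[-0.01 -1.   -0.01 -0.01]
 [ 0.99 -0.01  0.13 -0.56]
 [-0.13 -0.01  0.99 -1.28]
 [ 0.    0.    0.    1.  ]]
tool at [0.2094 0.5888 0.2313] x dir [ 0.942 -0.335  0.   ] y dir [-0.335 -0.942  0.   ] z [-0. -0. -1.]
shift units [11.75  9.85 -2.97]
turn z units 15.36 j6 -0.25862166461993974
```

View pics/sc2.png

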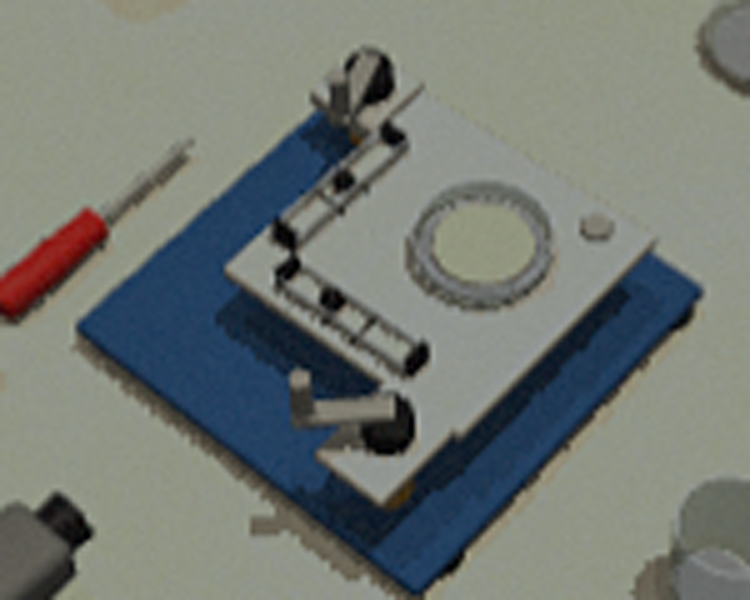

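```bash
python3 -m pendant '[[0.97,0.78,0,0,0,0,0.3],[0.97,0.78,0,0,0,0,0.3],[0.97,0.78,0,0,0,0,0.3],[0.97,0.78,0,0,0,0,0.3],[0.97,0.78,0,0,0,0,0.3],[0.97,0.78,0,0,0,0,0.3],[0.97,0.78,0,0,0,0,0.3],[0.97,0.78,0,0,0,0,0.3]]'
python3 -m pendant '[[0.97,0.78,0,0,0,0,0.3],[0.97,0.78,0,0,0,0,0.3],[0.97,0.78,0,0,0,0,0.3],[0.97,0.78,0,0,0,0,0.3],[0,0,0,0,0,1,0.3],[0,0,0,0,0,1,0.3],[0,0,0,0,0,1,0.3],[0,0,0,0,0,1,0.3]]'
python3 -m pendant '[[0,0,0,0,0,1,0.3],[0,0,0,0,0,1,0.3],[0,0,0,0,0,1,0.3],[0,0,0,0,0,1,0.3],[0,0,0,0,0,1,0.3],[0,0,0,0,0,1,0.3],[0,0,0,0,0,1,0.3],[0,0,0,0,0,1,0.3]]'
python3 - <<'E'
from h import *
go([.475,.103,.11],np.pi)
im=imaging.camera('wrist')['img'][:,:,::-1]; cv2.imwrite('pics/w1full.png',im); cv2.imwrite('pics/w1.png',im)
tip('wrist',['platform','level_x','crank_a_axis','crank_a_peg'])
E
```

```text
t: 3.05
position: [0.4189, 0.2483, 0.2317]
eef_rot: [-3.095, 0.534, -0.001]
force: [0.4, 0.9, -0.1]
gripper_width: 0.299
grasp_force: 0.0
t: 4.05
position: [0.5227, 0.0799, 0.2314]
eef_rot: [-2.97, 1.025, -0.0]
force: [-0.4, -0.2, -0.4]
gripper_width: 0.302
grasp_force: 0.0
t: 5.05
position: [0.5226, 0.08, 0.2314]
eef_rot: [-2.497, 1.907, -0.0]
force: [0.6, 0.3, -0.4]
gripper_width: 0.301
grasp_force: 0.0
tool at [0.5226 0.08   0.2314] x dir [ 0.263 -0.965 -0.   ] y dir [-0.965 -0.263 -0.   ] z [ 0.  0. -1.]
shift units [-0.87  1.    3.04]
turn z units 3.33 j6 -0.1926181914998764
wrist platform [([0.6376, 0.1395, 0.0685], 0.62), ([0.4762, 0.1036, 0.127], 0.57)]
wrist level_x [([0.5636, -0.0012, 0.0862], 0.83), ([0.5039, 0.0734, 0.0868], 0.61)]
wrist crank_a_axis []
wrist crank_a_peg [([0.4784, 0.1073, 0.1263], 0.61), ([0.8071, 0.0192, 0.0013], 0.55), ([0.502, 0.0737, 0.0858], 0.49)]
```

View pics/w1.png

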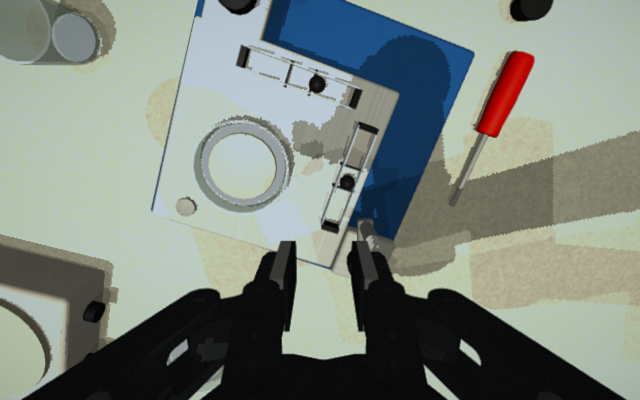

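```bash
python3 -m pendant '[[-0.89,0.95,0,0,0,0.8,0.32],[0,0,1,0,0,0,0.32],[0,0,0.9,0,0,0,0.32],[0,0,0.3,0,0,0,0.32],[0,0,0.5,0,0,0,0.32],[0,0,0.3,0,0,0,0.32],[0,0,0,0,0,0,0.18],[0,0,0,0,0,0,0.18]]'
python3 - <<'E'
from h import *
go([.4765,.1045,.11],np.radians(-168.4))
imaging.camera('wrist'); tip('wrist',['crank_a_peg'])
tip('scene',['crank_a_peg']) if imaging.camera('scene') else 0
save('scene','s3.png',(270,130,400,250),5)
E
```

```text
t: 6.3
position: [0.4772, 0.1045, 0.1121]
eef_rot: [-2.436, 1.981, -0.001]
force: [0.2, -0.3, 0.4]
gripper_width: 0.178
grasp_force: 0.0
tool at [0.4772 0.1045 0.1121] x dir [ 0.204 -0.979 -0.   ] y dir [-0.979 -0.204 -0.002] z [ 0.002  0.001 -1.   ]
shift units [-0.    0.02  0.05]
turn z units 0.04 j6 -0.3440207129647702
wrist crank_a_peg []
scene crank_a_peg [([0.4757, 0.1036, 0.1312], 0.53)]
```

View pics/s3.png

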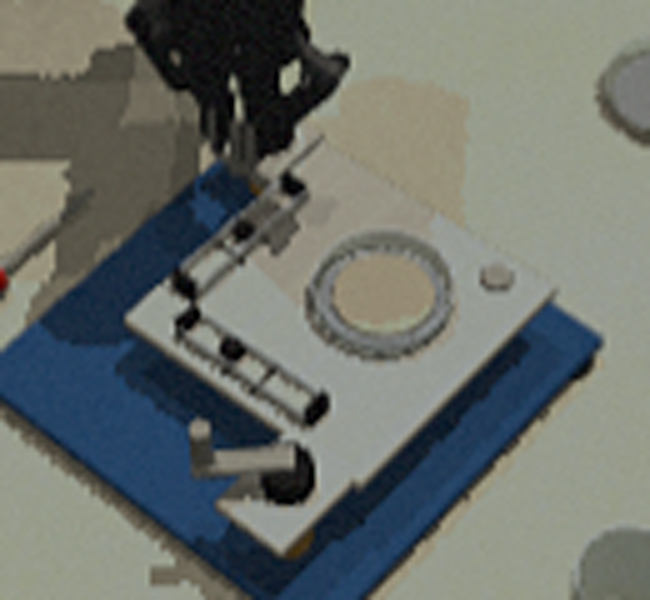

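```bash
python3 -m pendant '[[-0.004,0.092,-0.01,0,0,1,0.18],[-0.004,0.092,-0.01,0,0,1,0.18],[-0.004,0.092,-0.01,0,0,1,0.18],[-0.004,0.092,-0.01,0,0,1,0.18],[-0.004,0.092,-0.01,0,0,1,0.18],[-0.004,0.092,-0.01,0,0,1,0.18],[-0.004,0.092,-0.01,0,0,1,0.18],[-0.004,0.092,-0.01,0,0,1,0.18]]'
python3 - <<'E'
from h import *
o=manip.get_obs();print(o['joint_positions'])
for c in('scene','top'):
  imaging.camera(c); tip(c,['crank_a_peg','crank_a_axis'])
E
```

```text
t: 7.55
position: [0.4487, 0.1073, 0.115]
eef_rot: [-1.686, 2.649, -0.002]
force: [4.7, -3.5, -2.1]
gripper_width: 0.181
grasp_force: 2.4
[ 0.58953932  0.23703853 -0.54501773  0.00207999 -0.78722977 -1.02825863]
scene crank_a_peg [([0.4492, 0.1052, 0.132], 0.45)]
scene crank_a_axis [([0.5937, -0.0752, 0.135], 0.75), ([0.4618, 0.1488, 0.0999], 0.49)]
top crank_a_peg []
top crank_a_axis []
```

```bash
python3 -m pendant '[[-0.004,0.092,-0.01,0,0,1,0.18],[-0.004,0.092,-0.01,0,0,1,0.18],[-0.004,0.092,-0.01,0,0,1,0.18],[-0.004,0.092,-0.01,0,0,1,0.18],[-0.004,0.092,-0.01,0,0,1,0.18],[-0.004,0.092,-0.01,0,0,1,0.18],[-0.004,0.092,-0.01,0,0,1,0.18],[-0.004,0.092,-0.01,0,0,1,0.18]]'
cat >> h.py <<'E'
A=np.array([.4675,.151]);B=np.array([.624,-.049])
def pix2plane(cam,uv,z,pose=None):
    c=cam; K=c['K']; d=np.array([(uv[0]-K[0,2])/K[0,0],(uv[1]-K[1,2])/K[1,1]])
    u=d.copy()
    for _ in range(10): u=d/(1+c['k1']*(u@u))
    ray=np.array([u[0],-u[1],-1.])
    if 'view' in c: T=np.linalg.inv(c['view'])
    else:
        P=np.eye(4);P[:3,:3]=R.from_rotvec(pose['eef_rot']).as_matrix();P[:3,3]=pose['position']; T=P@c['hand_eye']
    r=T[:3,:3]@ray; o=T[:3,3]
    return o+r*(z-o[2])/r[2]
E
python3 - <<'E'
from h import *
o=manip.get_obs();p=np.array(o['position'])
d=p[:2]-A; print('r',np.hypot(*d),'peg heading',np.degrees(np.arctan2(d[1],d[0])))
c=imaging.camera('scene'); tip('scene',['crank_a_peg'])
w=imaging.camera('wrist'); tip('wrist',['level_x'])
a=cv2.resize(c['img'][135:255,270:400,::-1],None,fx=4,fy=4,interpolation=cv2.INTER_CUBIC)
b=w['img'][:,:,::-1][:,0:420]
H=np.zeros((480,800,3),np.uint8);H[:,:520]=a;H[:250,520:800]=cv2.resize(w['img'][:,:,::-1],(280,175))[:175].repeat(1,0) if False else 0
cv2.imwrite('pics/s4.png',np.vstack([cv2.resize(a,(433,400)),]) if False else np.hstack([cv2.resize(a,(320,400)),w['img'][:,100:580,::-1]]))
E
```

```text
t: 8.85
position: [0.4264, 0.127, 0.1179]
eef_rot: [0.768, -3.045, 0.002]
force: [1.6, -5.2, 3.1]
gripper_width: 0.18
grasp_force: 2.4
r 0.047614058855964626 peg heading -149.75357078090437
scene crank_a_peg [([0.4246, 0.123, 0.1345], 0.65), ([0.5892, -0.0749, 0.1392], 0.43), ([0.7244, -0.3398, -0.0008], 0.17)]
wrist level_x [([0.5057, 0.0723, 0.0929], 0.67)]
```

View pics/s4.png

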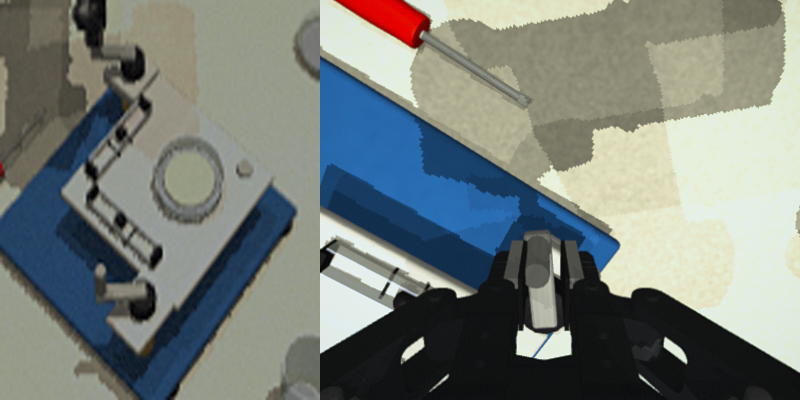

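```bash
python3 -m pendant '[[-0.004,0.092,-0.01,0,0,1,0.18],[-0.004,0.092,-0.01,0,0,1,0.18],[-0.004,0.092,-0.01,0,0,1,0.18],[-0.004,0.092,-0.01,0,0,1,0.18],[-0.004,0.092,-0.01,0,0,1,0.18],[-0.004,0.092,-0.01,0,0,1,0.18],[0,0,0,0,0,0,0.18],[0,0,0,0,0,0,0.18]]'
python3 - <<'E'
from h import *
o=manip.get_obs();p=np.array(o['position'])
d=p[:2]-A; print('r',np.hypot(*d),'peg heading',np.degrees(np.arctan2(d[1],d[0])))
go([.564,.065,.23],np.radians(130))
c=imaging.camera('scene'); tip('scene',['crank_a_peg'])
E
```

```text
t: 10.05
position: [0.421, 0.1485, 0.12]
eef_rot: [0.027, -3.141, 0.001]
force: [0.6, -3.1, 3.4]
gripper_width: 0.18
grasp_force: 1.9
r 0.04658787279825245 peg heading -176.9560739317057
tool at [0.421  0.1485 0.12  ] x dir [-1.    -0.017  0.001] y dir [-0.017  1.    -0.   ] z [-0.001 -0.    -1.   ]
shift units [-3.54 -2.15 -2.75]
turn z units -8.51 j6 -2.2584821870975698
scene crank_a_peg [([0.4213, 0.1472, 0.1398], 0.71)]
```

```bash
python3 -m pendant '[[0,-0.1,0,0,0,0,0.32],[0,0,0,0,0,0,0.32],[0,0,-1,0,0,0,0.32],[0,0,-1,0,0,0,0.32],[-0.9,-0.5,-0.75,0,0,0,0.32],[-0.9,-0.55,0,0,0,0,0.32],[-0.9,-0.5,0,0,0,0,0.32],[-0.84,-0.5,0,0,0,0,0.32]]'
python3 -m pendant '[[0,0,0,0,0,-1,0.32],[0,0,0,0,0,-1,0.32],[0,0,0,0,0,-1,0.32],[0,0,0,0,0,-1,0.32],[0,0,0,0,0,-1,0.32],[0,0,0,0,0,-1,0.32],[0,0,0,0,0,-1,0.32],[0,0,0,0,0,-1,0.32]]'
cat >> h.py <<'E'
def look(name):
    """save enlarged crop of wrist view around the levels"""
    o=manip.get_obs(); c=imaging.camera('wrist'); np.save('pics/'+name+'.npy',c['img'])
    import pickle; pickle.dump((o,c),open('pics/'+name+'.pkl','wb'))
    cv2.imwrite('pics/'+name+'.png',cv2.resize(c['img'][30:230,170:435,::-1],None,fx=3,fy=3,interpolation=cv2.INTER_CUBIC))
    return o,c
E
python3 - <<'E'
from h import *
o,c=look('w5')
go([.59,-.0755,.17],np.radians(-130))
tip('wrist',['level_x','crank_a_peg','crank_a_axis'])
E
```

```text
t: 11.15
position: [0.5656, 0.0648, 0.2299]
eef_rot: [-0.025, 3.141, 0.001]
force: [0.2, -0.0, 0.8]
gripper_width: 0.32
grasp_force: 0.0
t: 12.15
position: [0.5644, 0.0655, 0.2298]
eef_rot: [-1.016, 2.972, 0.001]
force: [0.4, -0.6, -0.2]
gripper_width: 0.32
grasp_force: 0.0
tool at [0.5643 0.0655 0.2298] x dir [-0.79  -0.613 -0.001] y dir [-0.613  0.79   0.   ] z [ 0.     0.001 -1.   ]
shift units [ 1.66 -3.18  1.49]
turn z units 16.98 j6 -1.3105452944534797
wrist level_x [([0.5657, 0.0009, 0.0903], 0.8), ([0.5021, 0.0728, 0.0909], 0.67)]
wrist crank_a_peg [([0.4226, 0.1434, 0.1375], 0.64), ([0.5051, 0.0743, 0.0929], 0.53)]
wrist crank_a_axis [([0.4237, 0.1433, 0.1378], 0.57)]
```

View pics/w5.png

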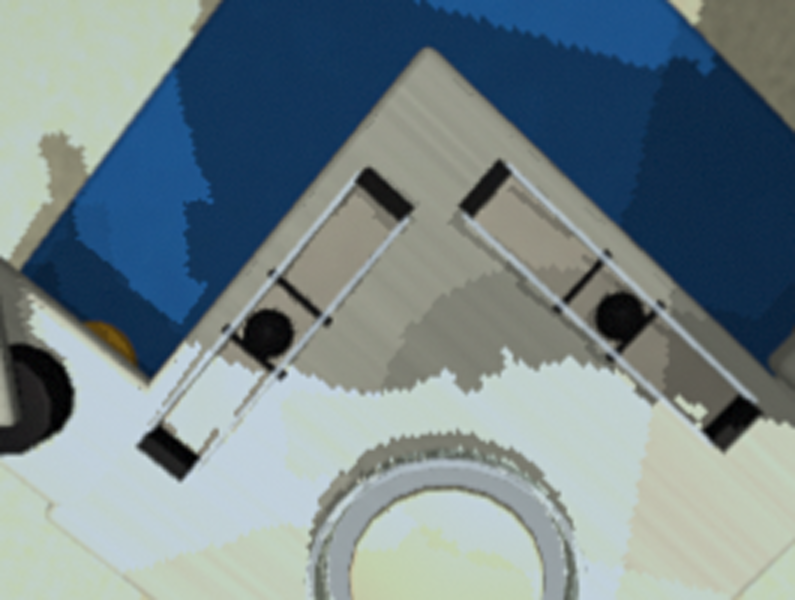

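```bash
python3 -m pendant '[[-0.99,0.1,0,0,0,0,0.32],[-0.99,0.09,0,0,0,0,0.32],[0,0,0,0,0,0,0.32]]'
cat >> h.py <<'E'
def look2(name):
    import pickle
    o=manip.get_obs(); c=imaging.camera('wrist'); pickle.dump((o,c),open('pics/'+name+'.pkl','wb'))
    P=np.eye(4);P[:3,:3]=R.from_rotvec(o['eef_rot']).as_matrix();P[:3,3]=o['position']; print('cam at',(P@c['hand_eye'])[:3,3].round(4))
    cv2.imwrite('pics/'+name+'.png',cv2.resize(c['img'][0:200,170:435,::-1],None,fx=3,fy=3,interpolation=cv2.INTER_CUBIC))
    return o,c
E
python3 - <<'E'
from h import *
o,c=look2('w6')
tip('wrist',['crank_b_peg','crank_b_axis','level_x'])
go([.59,-.0755,.17],np.radians(-130))
E
```

```text
t: 12.72
position: [0.6236, 0.121, 0.2288]
eef_rot: [1.012, -2.973, -0.0]
force: [-0.1, 0.1, 0.1]
gripper_width: 0.318
grasp_force: 0.0
cam at [0.5679 0.0777 0.3714]
wrist crank_b_peg [([0.5953, 0.0856, 0.0787], 0.26)]
wrist crank_b_axis [([0.6309, -0.0528, 0.11], 0.64), ([0.4664, 0.1506, 0.108], 0.28)]
wrist level_x [([0.503, 0.073, 0.0904], 0.84), ([0.5655, 0.0021, 0.0937], 0.66)]
tool at [0.6218 0.1189 0.2301] x dir [-0.793 -0.609  0.   ] y dir [-0.609  0.793  0.   ] z [-0. -0. -1.]
shift units [ 3.59 -3.37  1.5 ]
turn z units 16.92 j6 -1.3596823293519433
```

View pics/w6.png

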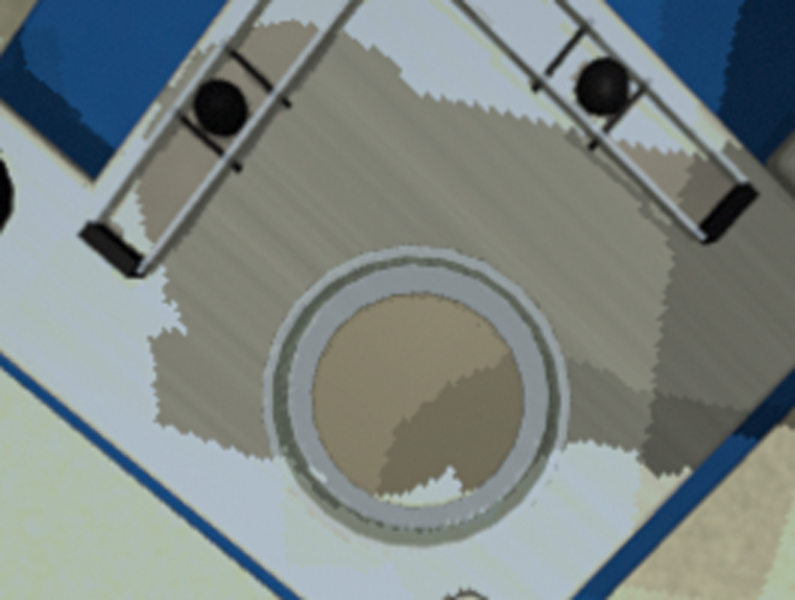

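```bash
python3 -m pendant '[[0.9,-0.84,0,0,0,0,0.32],[0.9,-0.84,0,0,0,0,0.32],[0.9,-0.84,0,0,0,0,0.32],[0.89,-0.85,0.2,0,0,0,0.32],[0,0,1,0,0,0,0.32],[0,0,0.5,0,0,0,0.32],[0,0,0.3,0,0,0,0.32],[0,0,0,0,0,0,0.32]]'
python3 - <<'E'
from h import *
go([.5895,-.0757,.118])
for c in('scene','wrist'):
  imaging.camera(c); tip(c,['crank_b_peg'])
E
```

```text
t: 13.92
position: [0.5902, -0.0752, 0.1499]
eef_rot: [1.011, -2.973, -0.0]
force: [0.3, 0.7, 0.1]
gripper_width: 0.321
grasp_force: 0.0
tool at [ 0.5902 -0.0752  0.1499] x dir [-0.793 -0.61   0.001] y dir [-0.61   0.793  0.   ] z [-0.001 -0.    -1.   ]
shift units [0.02 0.   0.8 ]
scene crank_b_peg [([0.5928, -0.0744, 0.1384], 0.5)]
wrist crank_b_peg [([0.5917, -0.0787, 0.1406], 0.63), ([0.7673, -0.2073, -0.0016], 0.5), ([0.3667, -0.0032, 0.0019], 0.19)]
```

```bash
python3 -m pendant '[[0,0,0.4,0,0,0,0.32],[0,0,0.35,0,0,0,0.32],[0,0,0,0,0,0,0.18],[0,0,0,0,0,0,0.18]]'
python3 -m pendant '[[-0.004,-0.092,0,0,0,-1,0.18],[-0.004,-0.092,0,0,0,-1,0.18],[-0.004,-0.092,0,0,0,-1,0.18],[-0.004,-0.092,0,0,0,-1,0.18],[0,0,0,0,0,0,0.18]]'
python3 - <<'E'
from h import *
o=manip.get_obs();d=np.array(o['position'])[:2]-B; print('r',np.hypot(*d),'heading',np.degrees(np.arctan2(d[1],d[0])))
for c in('scene','wrist'):
  imaging.camera(c); tip(c,['crank_b_peg'])
E
```

```text
t: 14.62
position: [0.5909, -0.0753, 0.1199]
eef_rot: [1.012, -2.974, 0.0]
force: [0.0, -0.5, -0.6]
gripper_width: 0.179
grasp_force: 0.6
t: 15.25
position: [0.6007, -0.0844, 0.1197]
eef_rot: [1.47, -2.775, -0.003]
force: [-1.4, 2.4, -2.7]
gripper_width: 0.18
grasp_force: 1.3
r 0.04238777513634835 heading -123.29608376882771
scene crank_b_peg [([0.3649, -0.0001, 0.0058], 0.5), ([0.5974, -0.0825, 0.1361], 0.45)]
wrist crank_b_peg [([0.5976, -0.0871, 0.1388], 0.74)]
```

```bash
python3 -m pendant '[[0,0.08,0,0,0,0,0.32],[0,0,0,0,0,0,0.32],[0,0,-1,0,0,0,0.32],[-0.5,0.3,-1,0,0,0,0.32],[-0.9,0.58,-0.75,0,0,0,0.32],[-0.9,0.58,0,0,0,0,0.32],[-0.9,0.58,0,0,0,0,0.32],[-0.9,0.58,0,0,0,0,0.32]]'
python3 -m pendant '[[-0.46,0.26,0,0,0,0,0.32],[0,0,0,0,0,0,0.32]]'
cat >> h.py <<'E'
def offs(name):
    """ball vs channel midpoint via nets: ball pixel from dark blobs near each level centre"""
    import pickle
    o,c=pickle.load(open('pics/'+name+'.pkl','rb'))
    g=cv2.cvtColor(c['img'],cv2.COLOR_RGB2GRAY)
    n,l,s,ce=cv2.connectedComponentsWithStats((g<45).astype(np.uint8))
    for i in range(1,n):
        if s[i,4]>25 and s[i,4]<900: 
            print(ce[i].round(1),s[i,2:],pix2plane(c,ce[i],.095,o)[:2].round(4))
E
python3 - <<'E'
from h import *
o,c=look2('w7')
cv2.imwrite('pics/w7.png',cv2.resize(c['img'][0:200,140:405,::-1],None,fx=3,fy=3,interpolation=cv2.INTER_CUBIC))
tip('wrist',['crank_a_peg','level_x'])
offs('w7')
go([.4215,.1475,.15],np.radians(95))
E
```

```text
t: 16.45
position: [0.6043, 0.1125, 0.2309]
eef_rot: [-1.471, 2.774, -0.001]
force: [-0.9, -0.6, -0.3]
gripper_width: 0.32
grasp_force: 0.0
t: 16.7
position: [0.6059, 0.1334, 0.2302]
eef_rot: [-1.475, 2.773, -0.001]
force: [-0.2, -0.1, -0.2]
gripper_width: 0.319
grasp_force: 0.0
cam at [0.5669 0.0743 0.3727]
wrist crank_a_peg [([0.4268, 0.1435, 0.1374], 0.73), ([0.5048, 0.0742, 0.0911], 0.49)]
wrist level_x [([0.5068, 0.0716, 0.0936], 0.94), ([0.5653, 0.0002, 0.0899], 0.59)]
[217.1  10. ] [ 24  24 287] [ 0.5969 -0.0229]
[282.    8.8] [10 17 27] [0.5564 0.0037]
[267.7  16. ] [ 17  21 266] [0.5681 0.0016]
[217.6  48. ] [ 18  22 173] [ 0.6133 -0.0022]
[388.3  51.2] [ 18  18 243] [0.5059 0.0734]
[393.6  62.2] [16  9 27] [0.5066 0.0825]
[543.8  69.2] [ 29  18 358] [0.4109 0.1525]
[414.9 104.6] [ 20  15 153] [0.5088 0.1194]
[445.1 150.9] [ 88  45 461] [0.5063 0.1659]
tool at [0.6057 0.1314 0.2302] x dir [-0.561 -0.828  0.   ] y dir [-0.828  0.561 -0.   ] z [-0. -0. -1.]
shift units [2.25 4.04 2.  ]
turn z units 11.09 j6 -1.0706443869503695
```

View pics/w7.png

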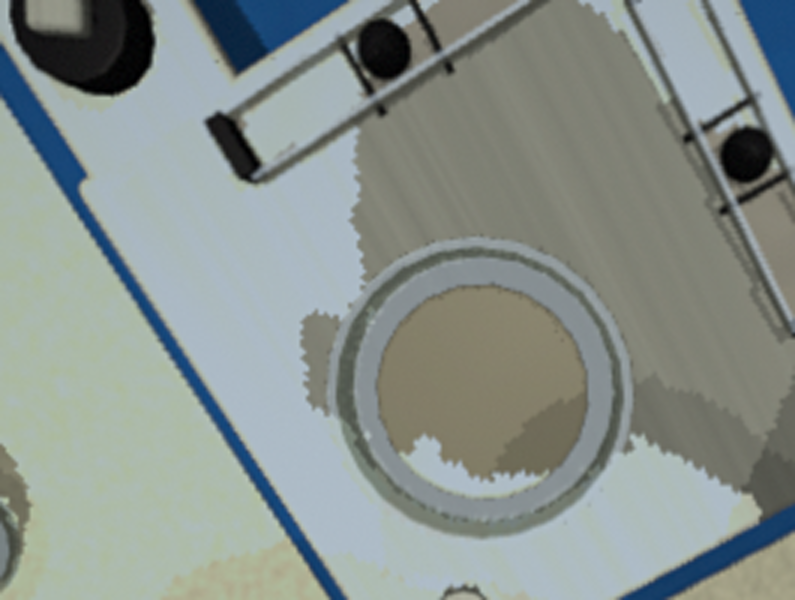

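```bash
python3 -m pendant '[[0.45,0.8,0,0,0,0,0.32],[0.45,0.8,0,0,0,0,0.32],[0.45,0.8,0,0,0,0,0.32],[0.45,0.8,0,0,0,0,0.32],[0.46,0.8,0,0,0,1,0.32],[0,0,0,0,0,1,0.32],[0,0,0,0,0,1,0.32],[0,0,0,0,0,1,0.32]]'
python3 -m pendant '[[0,0,0.3,0,0,1,0.32],[0,0,0.3,0,0,1,0.32],[0,0,0.3,0,0,1,0.32],[0,0,0.3,0,0,1,0.32],[0,0,0.3,0,0,1,0.32],[0,0,0.3,0,0,1,0.32],[0,0,0.2,0,0,1,0.32],[0,0,0,0,0,0,0.32]]'
python3 - <<'E'
from h import *
go([.4225,.146,.121],np.radians(95))
for c in('scene','wrist'):
  imaging.camera(c); tip(c,['crank_a_peg'])
E
```

```text
t: 17.85
position: [0.4225, 0.1461, 0.2305]
eef_rot: [-1.005, 2.975, 0.0]
force: [-0.2, 0.5, -0.7]
gripper_width: 0.322
grasp_force: 0.0
t: 18.85
position: [0.4223, 0.146, 0.1499]
eef_rot: [0.149, -3.137, 0.001]
force: [-0.7, 0.5, -0.1]
gripper_width: 0.319
grasp_force: 0.0
tool at [0.4223 0.146  0.1499] x dir [-0.995 -0.095  0.001] y dir [-0.095  0.995 -0.001] z [-0.001 -0.001 -1.   ]
shift units [-0.   -0.    0.72]
turn z units 0.1 j6 -2.1744775707872326
scene crank_a_peg [([0.4198, 0.1455, 0.1359], 0.74)]
wrist crank_a_peg [([0.4208, 0.1447, 0.1354], 0.61)]
```

```bash
python3 -m pendant '[[0,0,0.4,0,0,0,0.32],[0,0,0.32,0,0,0,0.32],[0,0,0,0,0,0,0.18],[0,0,0,0,0,0,0.18],[-0.004,-0.092,0,0,0,-1,0.18],[-0.004,-0.092,0,0,0,-1,0.18],[-0.004,-0.092,0,0,0,-1,0.18],[-0.002,-0.046,0,0,0,-0.5,0.18]]'
python3 -m pendant '[[0,0,0,0,0,0,0.18],[0,0.08,0,0,0,0,0.32],[0,0,0,0,0,0,0.32],[0,0,-1,0,0,0,0.32],[0,0,-1,0,0,0,0.32],[0,0,-0.72,0,0,0,0.32]]'
python3 - <<'E'
from h import *
t=np.radians(-175+16); xt=np.array([np.cos(t),np.sin(t)])
M=R.from_rotvec(manip.get_obs()['eef_rot']).as_matrix(); xt=M[:2,0]
go(list(np.array([.566,.0735])-.0705*xt)+[.23],np.radians(140))
E
```

```text
t: 20.05
position: [0.4254, 0.1354, 0.1215]
eef_rot: [-0.588, 3.085, 0.003]
force: [-2.3, 3.3, -1.3]
gripper_width: 0.183
grasp_force: 1.8
t: 20.8
position: [0.4249, 0.1378, 0.2322]
eef_rot: [-0.586, 3.084, 0.001]
force: [0.1, 0.6, -0.7]
gripper_width: 0.318
grasp_force: 0.0
tool at [0.4249 0.1378 0.2322] x dir [-0.93  -0.367 -0.003] y dir [-0.367  0.93   0.   ] z [ 0.002  0.001 -1.   ]
shift units [-4.45 -2.79  0.07]
turn z units -6.21 j6 -1.8752909310283497
```

```bash
python3 -m pendant '[[-0.85,-0.39,0,0,0,0,0.32],[-0.85,-0.39,0,0,0,0,0.32],[-0.85,-0.39,0,0,0,0,0.32],[-0.85,-0.39,0,0,0,0,0.32],[-0.84,-0.39,0,0,0,-1,0.32],[0,0,0,0,0,-1,0.32],[0,0,0,0,0,-1,0.32],[0,0,0,0,0,-1,0.32]]'
python3 -m pendant '[[0,0,0,0,0,-1,0.32],[0,0,0,0,0,-1,0.32],[0,0,0,0,0,0,0.32]]'
python3 - <<'E'
from h import *
o,c=look2('w8')
cv2.imwrite('pics/w8.png',cv2.resize(c['img'][0:110,200:400,::-1],None,fx=4,fy=4,interpolation=cv2.INTER_CUBIC))
tip('wrist',['crank_b_peg','level_x'])
offs('w8')
E
```

```text
t: 21.8
position: [0.6109, 0.1271, 0.2299]
eef_rot: [1.074, -2.952, 0.001]
force: [-0.3, -0.1, 0.2]
gripper_width: 0.319
grasp_force: 0.0
t: 22.18
position: [0.6108, 0.1272, 0.2301]
eef_rot: [1.302, -2.859, 0.0]
force: [0.8, -1.1, 0.3]
gripper_width: 0.317
grasp_force: 0.0
cam at [0.5648 0.0735 0.3726]
wrist crank_b_peg [([0.4216, 0.1381, 0.1366], 0.56)]
wrist level_x [([0.5039, 0.0747, 0.0914], 0.87), ([0.5671, 0.0011, 0.0888], 0.72)]
[200.7  17.7] [ 40  41 585] [ 0.5956 -0.0312]
[270.2  17.2] [11 15 26] [0.5562 0.0031]
[259.   25.8] [ 17  20 263] [0.5666 0.0018]
[533.4  35.1] [ 30  23 390] [0.4127 0.1436]
[381.1  45.6] [ 17  18 240] [0.5058 0.0733]
[212.6  64.9] [ 18  20 165] [ 0.613  -0.0021]
[414.   95.5] [ 20  17 157] [0.5089 0.1192]
[448.5 138.9] [ 87  58 510] [0.508  0.1655]
[621.9 381.1] [ 24  21 286] [0.514  0.4966]
```

View pics/w8.png

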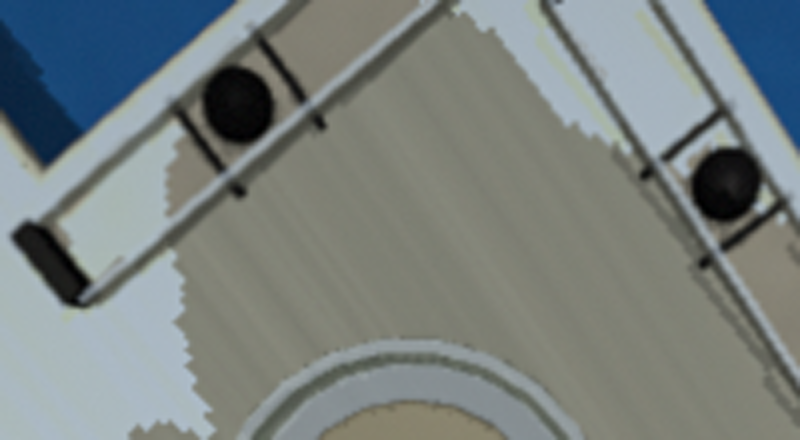

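```bash
python3 -m pendant '[[0.84,-0.65,0,0,0,0,0.32],[0.84,-0.65,0,0,0,0,0.32],[0.84,-0.65,0,0,0,0,0.32],[0.84,-0.65,0,0,0,0,0.32],[0.85,-0.64,0.5,0,0,0,0.32],[0,0,1,0,0,-0.75,0.32],[0,0,0.5,0,0,-0.75,0.32],[0,0,0,0,0,0,0.32]]'
python3 -m pendant '[[0,0,0.4,0,0,0,0.32],[0,0,0.35,0,0,0,0.32],[0,0,0,0,0,0,0.18],[0,0,0,0,0,0,0.18]]'
python3 - <<'E'
from h import *
go([.6042,-.0867,.1197],np.radians(148))
E
```

```text
t: 23.32
position: [0.5971, -0.085, 0.1484]
eef_rot: [1.469, -2.773, -0.002]
force: [0.1, -0.4, 0.8]
gripper_width: 0.323
grasp_force: 0.0
t: 23.82
position: [0.5986, -0.0847, 0.1204]
eef_rot: [-1.473, 2.774, -0.001]
force: [0.3, -0.5, -0.3]
gripper_width: 0.181
grasp_force: 0.0
tool at [ 0.5986 -0.0847  0.1204] x dir [-0.56  -0.828 -0.   ] y dir [-0.828  0.56  -0.001] z [ 0.001 -0.    -1.   ]
shift units [-0.04 -0.14  0.02]
turn z units -0.45 j6 -0.7220862773388336
```

```bash
python3 -m pendant '[[-0.02,-0.08,0,0,0,-0.5,0.18],[-0.02,-0.07,0,0,0,0,0.18],[0,0,0,0,0,0,0.18]]'
python3 -m pendant '[[0,0.08,0,0,0,0,0.32],[0,0,0,0,0,0,0.32],[0,0,-1,0,0,0,0.32],[0,0,-1,0,0,0,0.32]]'
python3 - <<'E'
from h import *
go([.4248,.137,.2],np.radians(111.5))
E
```

```text
t: 24.2
position: [0.6033, -0.0869, 0.1201]
eef_rot: [1.526, -2.744, -0.001]
force: [-4.6, 0.1, 1.3]
gripper_width: 0.179
grasp_force: 1.5
t: 24.7
position: [0.6018, -0.085, 0.201]
eef_rot: [-1.528, 2.745, -0.001]
force: [1.9, 1.4, 0.0]
gripper_width: 0.318
grasp_force: 0.0
tool at [ 0.6018 -0.085   0.201 ] x dir [-0.527 -0.85   0.   ] y dir [-0.85   0.527 -0.001] z [ 0. -0. -1.]
shift units [-2.39  6.68  0.02]
turn z units 8.01 j6 -0.6810107520450461
```

```bash
python3 -m pendant '[[-0.34,0.95,0,0,0,0,0.32],[-0.34,0.95,0,0,0,0,0.32],[-0.34,0.95,0,0,0,0,0.32],[-0.34,0.95,0,0,0,0,0.32],[-0.34,0.96,0,0,0,0,0.32],[-0.34,0.96,0,0,0,0,0.32],[-0.35,0.96,0,0,0,1,0.32],[0,0,0,0,0,1,0.32]]'
python3 -m pendant '[[0,0,0.2,0,0,1,0.32],[0,0,0.2,0,0,1,0.32],[0,0,0.2,0,0,1,0.32],[0,0,0.2,0,0,1,0.32],[0,0,0.2,0,0,1,0.32],[0,0,0.2,0,0,1,0.32],[0,0,0.1,0,0,0,0.32],[0,0,0,0,0,0,0.32]]'
python3 - <<'E'
from h import *
go([.4248,.137,.121],np.radians(111.5))
for c in('scene','wrist'):
  imaging.camera(c); tip(c,['crank_a_peg'])
E
```

```text
t: 25.7
position: [0.4239, 0.139, 0.2009]
eef_rot: [-1.304, 2.855, 0.001]
force: [0.5, -0.2, 0.0]
gripper_width: 0.319
grasp_force: 0.0
t: 26.7
position: [0.4248, 0.1372, 0.1482]
eef_rot: [-0.589, 3.086, 0.0]
force: [0.0, -0.5, -0.3]
gripper_width: 0.319
grasp_force: 0.0
tool at [0.4248 0.1372 0.1482] x dir [-0.93  -0.368 -0.   ] y dir [-0.368  0.93  -0.   ] z [ 0.  0. -1.]
shift units [ 0.   -0.    0.68]
turn z units 0.02 j6 -1.8723445359589685
scene crank_a_peg [([0.4197, 0.1376, 0.1386], 0.66)]
wrist crank_a_peg [([0.4234, 0.1381, 0.1378], 0.85)]
```

```bash
python3 -m pendant '[[0,0,0.4,0,0,0,0.32],[0,0,0.28,0,0,0,0.32],[0,0,0,0,0,0,0.18],[0,0,0,0,0,0,0.18],[0,-0.08,0,0,0,-0.5,0.18],[-0.005,-0.085,0,0,0,-0.5,0.18],[0,0,0,0,0,0,0.18]]'
python3 -m pendant '[[0,0.08,0,0,0,0,0.32],[0,0,0,0,0,0,0.32],[0,0,-1,0,0,0,0.32],[0,0,-1,0,0,0,0.32],[0,0,-0.72,0,0,0,0.32]]'
python3 - <<'E'
from h import *
xt=np.array([-.643,-.766])
go(list(np.array([.5665,.0735])-.0705*xt)+[.23],np.radians(140))
E
```

```text
t: 27.78
position: [0.4271, 0.1313, 0.121]
eef_rot: [0.708, -3.06, -0.001]
force: [-2.7, 3.0, -0.6]
gripper_width: 0.183
grasp_force: 1.7
t: 28.4
position: [0.4265, 0.1341, 0.2318]
eef_rot: [-0.709, 3.058, 0.001]
force: [-0.0, -0.5, 0.0]
gripper_width: 0.321
grasp_force: 0.0
tool at [0.4265 0.1341 0.2318] x dir [-0.898 -0.44  -0.002] y dir [-0.44   0.898 -0.   ] z [ 0.002  0.001 -1.   ]
shift units [-4.09 -2.19  0.05]
turn z units -5.21 j6 -1.785883918331071
```

```bash
python3 -m pendant '[[-0.82,-0.44,0,0,0,0,0.32],[-0.82,-0.44,0,0,0,0,0.32],[-0.82,-0.44,0,0,0,0,0.32],[-0.82,-0.44,0,0,0,0,0.32],[-0.81,-0.43,0,0,0,-1,0.32],[0,0,0,0,0,-1,0.32],[0,0,0,0,0,-1,0.32],[0,0,0,0,0,-1,0.32]]'
python3 -m pendant '[[0,0,0,0,0,-1,0.32],[0,0,0,0,0,0,0.32],[0,0,0,0,0,0,0.32]]'
cat >> h.py <<'E'
def project(c,o,P):
    T=np.eye(4);T[:3,:3]=R.from_rotvec(o['eef_rot']).as_matrix();T[:3,3]=o['position']; V=np.linalg.inv(T@c['hand_eye'])
    q=P@V[:3,:3].T+V[:3,3]; u=np.stack([q[:,0],-q[:,1]],1)/-q[:,2:]
    u=u*(1+c['k1']*(u**2).sum(1,keepdims=True)); return u@c['K'][:2,:2].T+c['K'][:2,2]
def prof(name):
    import pickle
    o,c=pickle.load(open('pics/'+name+'.pkl','rb')); g=cv2.cvtColor(c['img'],cv2.COLOR_RGB2GRAY).astype(np.float32)
    ex=np.array([.9962,-.0854]); ey=np.array([.0854,.9962])
    for lab,ctr,al,la in (('x',[.5657,.0012],ex,ey),('y',[.5045,.0727],ey,ex)):
        s=np.arange(-25,25.01,.25)/1e3; lat=np.arange(-14,14.1,.25)/1e3
        S,L=np.meshgrid(s,lat)
        P=np.column_stack([(np.array(ctr)+S.reshape(-1,1)*al+L.reshape(-1,1)*la),np.full(S.size,.09)])
        uv=project(c,o,P).astype(np.float32)
        W=cv2.remap(g,uv[:,0].reshape(S.shape),uv[:,1].reshape(S.shape),cv2.INTER_LINEAR)
        d=(W<60); n,l,st,ce=cv2.connectedComponentsWithStats(cv2.morphologyEx(d.astype(np.uint8),cv2.MORPH_OPEN,np.ones((13,13),np.uint8)))
        i=1+np.argmax(st[1:,4]) if n>1 else 0
        bx=ce[i]*.25+[-25,-14] 
        print(name,lab,'ball s,lat',bx.round(2),'size',st[i,2:4]*.25)
        for k in range(0,len(lat),6):
            r=W[k]; m=[round(float(s[j]*1e3),2) for j in range(2,len(s)-2) if r[j]==r[j-2:j+3].min() and r[j]<np.median(r)-35]
            print('  lat',round(lat[k]*1e3,1),m)
E
python3 - <<'E'
from h import *
look2('w9')
prof('w8'); prof('w9'); offs('w9')
E
```

```text
t: 29.4
position: [0.6117, 0.1271, 0.2294]
eef_rot: [1.191, -2.906, 0.001]
force: [0.4, -0.3, -0.3]
gripper_width: 0.32
grasp_force: 0.0
t: 29.78
position: [0.6115, 0.1273, 0.2297]
eef_rot: [1.302, -2.859, 0.0]
force: [0.4, -0.6, -0.9]
gripper_width: 0.318
grasp_force: 0.0
cam at [0.5655 0.0735 0.3722]
w8 x ball s,lat [ 1.02 -0.65] size [13.25 13.75]
  lat -14.0 [-24.5, -24.25, -24.0, -23.75, -23.5, -23.25, -23.0, -22.75, -22.5, -22.25, -22.0, -21.75, -21.5, -21.25, -21.0, -20.75, -20.5, -20.25, -20.0, -19.75, -19.5, -19.25, -19.0, -18.75, -18.5, -18.25, -18.0, -17.75, -17.5, -17.25, -17.0, -16.75, -16.5, -16.25, -16.0, -15.75, -15.5, -15.25, -15.0, -14.75, -14.5, -14.25, -14.0, -13.75, -13.5, -13.25, -13.0, -12.75, -12.5, -12.25]
  lat -12.5 [-24.5, -24.25, -24.0, -23.75, -23.5, -23.25, -23.0, -22.75, -22.5, -22.25, -22.0, -21.75, -21.5, -21.25, -21.0, -20.75, -20.5, -20.25, -20.0, -19.75, -19.5, -19.25, -19.0, -18.75, -18.5, -18.25, -18.0, -17.75, -17.5, -17.25, -17.0, -16.75, -16.5, -16.25, -16.0, -15.75, -15.5, -15.25, -15.0, -14.75, -14.5, -14.25]
  lat -11.0 [-24.5, -24.25, -24
[... 4405 characters left out ...]
.0]
  lat 1.0 [-10.5, -5.0, 5.25, 10.0]
  lat 2.5 [-10.75, -4.75, -1.0, 3.5, 5.25, 10.0]
  lat 4.0 [-10.5, -3.25, -0.25, 1.0, 4.0, 10.0]
  lat 5.5 [-10.25, -2.25, -1.0, 1.0, 2.0, 3.0, 10.0]
  lat 7.0 [-10.5, -1.5, 0.25, 9.5]
  lat 8.5 []
  lat 10.0 []
  lat 11.5 [-10.25, 10.0]
  lat 13.0 [-10.25, 9.75]
[201.4  17.4] [ 40  40 569] [ 0.5957 -0.0308]
[270.1  15.6] [12 15 28] [0.5561 0.0024]
[260.8  24.2] [ 18  19 263] [0.5654 0.002 ]
[528.6  30.3] [ 31  23 384] [0.4146 0.1383]
[381.3  44.4] [ 18  18 244] [0.5059 0.0727]
[213.3  64.3] [ 18  21 164] [ 0.6129 -0.0019]
[414.6  94.8] [ 21  17 156] [0.5089 0.1191]
[449.1 138.5] [ 88  58 536] [0.5081 0.1654]
[622.6 381. ] [ 24  21 285] [0.5142 0.4964]
```

Run:
```python
from h import *
go([.46,-.3165,.23],np.radians(85))
```

```text
tool at [0.6115 0.1273 0.2297] x dir [-0.656 -0.754  0.   ] y dir [-0.754  0.656 -0.   ] z [ 0. -0. -1.]
shift units [ 1.086e+01 -4.420e+00 -1.000e-02]
turn z units 11.78 j6 -1.1799795536757804
```

```bash
python3 -m pendant '[[0.99,-0.4,0,0,0,0,1],[0.99,-0.4,0,0,0,0,1],[0.99,-0.4,0,0,0,0,1],[0.99,-0.4,0,0,0,0,1],[0.99,-0.4,0,0,0,0,1],[0.99,-0.4,0,0,0,0,1],[0.99,-0.4,0,0,0,0,1],[0.99,-0.4,0,0,0,0,1]]'
python3 -m pendant '[[0.98,-0.4,0,0,0,0,1],[0.98,-0.4,0,0,0,0,1],[0.98,-0.42,0,0,0,0.8,1],[0,0,0,0,0,1,1],[0,0,0,0,0,1,1],[0,0,0,0,0,1,1],[0,0,0,0,0,1,1],[0,0,0,0,0,1,1]]'
python3 -m pendant '[[0,0,0,0,0,1,1],[0,0,0,0,0,1,1],[0,0,0,0,0,1,1],[0,0,0,0,0,1,1],[0,0,0,0,0,1,1],[0,0,0,0,0,1,1],[0,0,0,0,0,0,1]]'
python3 - <<'E'
from h import *
go([.46,-.3165,.23],np.radians(85))
for c in ('wrist','top','scene'):
    imaging.camera(c); tip(c,['trigger_press','grip_back','thermometer'])
E
```

```text
t: 30.82
position: [0.4999, -0.1971, 0.23]
eef_rot: [-1.303, 2.858, -0.001]
force: [0.1, 0.7, -0.3]
gripper_width: 1.0
grasp_force: 0.0
t: 31.82
position: [0.4601, -0.3167, 0.2298]
eef_rot: [-0.606, 3.082, -0.0]
force: [-0.5, -0.6, 0.4]
gripper_width: 0.998
grasp_force: 0.0
t: 32.7
position: [0.4602, -0.3167, 0.2298]
eef_rot: [0.138, 3.138, -0.0]
force: [0.2, -0.5, 0.1]
gripper_width: 0.996
grasp_force: 0.0
tool at [ 0.4602 -0.3167  0.2298] x dir [-0.996  0.088 -0.   ] y dir [ 0.088  0.996 -0.   ] z [ 0. -0. -1.]
shift units [ 0.  0. -0.]
turn z units -0.01 j6 -1.346035599217924
wrist trigger_press [([0.4618, -0.2809, 0.1056], 0.69)]
wrist grip_back [([0.4518, -0.3382, 0.104], 0.97), ([0.7648, -0.2092, -0.003], 0.48)]
wrist thermometer [([0.5218, -0.2862, 0.0005], 0.72)]
top trigger_press [([0.4617, -0.284, 0.1058], 0.59), ([0.6257, -0.0493, 0.1027], 0.3)]
top grip_back [([0.4534, -0.3381, 0.1048], 0.54)]
top thermometer []
scene trigger_press [([0.467, -0.2812, 0.1068], 0.57)]
scene grip_back [([0.4575, -0.3373, 0.1082], 0.8)]
scene thermometer [([0.5223, -0.2858, -0.0033], 0.64)]
```

```bash
python3 -m pendant '[[0,0.04,0.9,0,0,0,1],[0,0,0.9,0,0,0,1],[0,0,0.6,0,0,0,1],[0,0,0.6,0,0,0,1],[0,0,0.6,0,0,0,1],[0,0,0,0,0,0,1]]'
python3 -m pendant '[[0,0,0,0,0,0,0.8],[0,0,0,0,0,0,0.7],[0,0,0,0,0,0,0.66],[0,0,0,0,0,0,0.66]]'
python3 -m pendant '[[0,0,0,0,0,0,0.6],[0,0,0,0,0,0,0.57],[0,0,0,0,0,0,0.57],[0,0,0,0,0,0,0.57]]'
```

```text
t: 34.05
position: [0.4591, -0.3146, 0.084]
eef_rot: [-0.139, -3.134, -0.002]
force: [0.6, -0.1, 0.7]
gripper_width: 0.999
grasp_force: 0.0
t: 34.55
position: [0.4609, -0.3142, 0.0872]
eef_rot: [0.138, 3.137, 0.001]
force: [-0.0, 6.9, 3.8]
gripper_width: 0.662
grasp_force: 3.1
t: 35.05
position: [0.4609, -0.3146, 0.0877]
eef_rot: [0.138, 3.136, -0.0]
force: [-1.3, 5.0, 5.8]
gripper_width: 0.571
grasp_force: 21.2
```

```bash
python3 -m pendant '[[0,0,0,0,0,0,0.54],[0,0,0,0,0,0,0.54],[0,0,0,0,0,0,0.52],[0,0,0,0,0,0,0.52]]'
python3 -m pendant '[[0,0,0,0,0,0,0.5],[0,0,0,0,0,0,0.5],[0,0,0,0,0,0,0.45],[0,0,0,0,0,0,0.45]]'
```

```text
t: 35.55
position: [0.4609, -0.3151, 0.0881]
eef_rot: [0.139, 3.136, -0.001]
force: [-1.8, 3.1, 6.8]
gripper_width: 0.555
grasp_force: 58.4
t: 36.05
position: [0.4609, -0.3151, 0.0881]
eef_rot: [0.139, 3.136, -0.001]
force: [-1.0, 3.0, 6.1]
gripper_width: 0.554
grasp_force: 58.4
```

```bash
python3 -m pendant '[[0,0,0,0,0,0,0.7],[0,0,0,0,0,0,0.85],[0,0,0,0,0,0,1],[0,0,0,0,0,0,1],[0,0,0,0,0,0,1],[0,0,-0.5,0,0,0,1],[0,0,-1,0,0,0,1],[0,0,-1,0,0,0,1]]'
python3 -m pendant '[[0,0,-1,0,0,0,1],[0,0,-0.5,0,0,0,1],[0,0,0,0,0,0,1]]'
python3 - <<'E'
from h import *
imaging.camera('wrist'); tip('wrist',['trigger_press','grip_back'])
M=R.from_rotvec(manip.get_obs()['eef_rot']).as_matrix()
xt=np.array([-.656,-.755])
go(list(np.array([.566,.0735])-.0705*xt)+[.23],np.radians(139))
print(manip.get_obs()['t'])
E
```

```text
t: 37.05
position: [0.4601, -0.3152, 0.1867]
eef_rot: [-0.139, -3.138, 0.0]
force: [-0.3, -0.9, -0.4]
gripper_width: 1.0
grasp_force: 0.0
t: 37.42
position: [0.461, -0.3155, 0.2475]
eef_rot: [0.138, 3.135, -0.002]
force: [-0.3, 0.0, -0.4]
gripper_width: 0.996
grasp_force: 0.0
wrist trigger_press [([0.4663, -0.2813, 0.1075], 0.59)]
wrist grip_back [([0.4541, -0.3348, 0.1054], 0.86)]
tool at [ 0.4596 -0.3147  0.2442] x dir [-0.996  0.088  0.002] y dir [0.088 0.996 0.001] z [-0.002  0.001 -1.   ]
shift units [-2.83 11.33  0.36]
turn z units -11.8 j6 -1.349373668446255
37.575
```

```bash
python3 -c "
from plant import order; print(order.sign_off())"
```

```text
the job is handed in; nothing more can be done
None
```

The job is handed in at about 37.6 s. Both ball levels read within about 0.5 mm (0.1°) of centre. The trigger was squeezed home: the gap closed to 47 mm and stopped there at 58 N. On the last look its press point was back where it was before the squeeze. I moved only the cranks and the trigger, but I took no final picture to re-check the levels or the loose items.

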